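# Bring the incense board up through the opening in the glass shelf

### The job

A long wooden incense board lies trapped under the glass shelf, with a red bottle cap on top of it. First take the cap off and drop it into the open green cap tin, leaving the tin standing; then grasp the board, tilt it and bring it up end first through the opening in the glass. Finish while still holding the board still in the gripper, all of it at least 5 cm above the glass and touching nothing else; do not push the other things on the bench about.

Things in the scene. Friction and masses are not known exactly. Their poses are not given: they have to be found in the camera images.
- opening (a point): centre of the rectangular opening in the glass top of the fixed shelf, at the height of the glass's upper face, 46 mm above the bench top. The opening, edged in black, is 160 mm along its own y and 170 mm along its own x; the glass is 6 mm thick. z is up.
- board_center (a point): centre (half-way up) of the loose wooden incense board, flat, 240 mm long (own y) x 30 mm wide (own x) x 14 mm thick (z), about 70 g, centre of mass here. It lies flat on the bench top under the glass, its middle visible in the opening, both ends under the glass, its y roughly along the opening's y.
- board_end_left (a point): middle of the board's end at its own +y (120 mm from its centre, half-way up)
- board_end_right (a point): middle of the board's end at its own -y (120 mm from its centre, half-way up)
- holder: the wooden incense board as a body; origin at the centre of its underside, 7 mm below board_center, axes as board_center
- cap_center (a point): centre (half-way up) of the loose red plastic bottle cap, an upright disc 28 mm in diameter and 16 mm high, about 12 g, standing on the upper face of the board near its middle
- cap: the red bottle cap as a body; origin at the centre of its underside, 8 mm below cap_center
- tin_mouth (a point): centre of the mouth of the open, loose green metal cap tin: round, 90 mm outside diameter, 84 mm inside, 50 mm high, rim at this height, inner floor 47 mm below; it stands on the bench to the left or right of the shelf. z is up.
- tin: the green cap tin as a body; origin at the centre of its underside
- shelf: the fixed glass shelf, a low box 388 mm (own y) x 236 mm (own x) x 46 mm: black steel walls 6 mm thick, 40 mm high all round, clear glass on top, no bottom. Free space under the glass: 376 mm along y, 224 mm along x, 40 mm high above the bench top. Origin on the bench top below the centre of the opening, axes as the opening.
- dish: bystander: blue ceramic incense dish, 90 mm wide, 25 mm high, origin under its centre; it stands on the side where the tin is not
- coaster: bystander: dark wooden coaster 95 x 95 x 8 mm, origin under its centre
- clip: bystander: small steel spring clip 26 x 50 x 18 mm, origin under its centre
- die_a: bystander: yellow die, 16 mm, origin under its centre
- die_b: bystander: blue die, 16 mm, origin under its centre
- remote: bystander: black remote control 42 x 150 x 16 mm, origin under its centre

How it is judged:
By the outcome, as a careful person would: the job done as asked, in the order asked, and still so for the second after the job is handed in, while the arm keeps its last pose, push and grip.
It also fails if it takes over 59 s, if anything falls off the work surface, if the arm or the gripper's body presses on something with over 40 N, if the wrist force passes 120 N, or if a joint passes its speed limit or range.

### The arm

A 6-joint arm with a two-finger parallel gripper is mounted at the origin on the work surface. World frame = base frame: x ahead of the robot, y to its left, z up, the work surface at z = 0. Lengths are in mm, angles in rad, forces in N, time in s.
With the tool pointing down it reaches from about 275 to 975 mm from the base axis. Payload 8.4 kg.
Tool frame: the origin (TCP) lies at the very end of the fingers, on their centre line; the grasp point (between the pads) lies 19 mm behind it; z points along the fingers, y is the direction in which the jaws open and shut (so a half turn about z gives the same grasp; the last joint's range is limited). The gripper opens to 92 mm and grips with 3 to 60 N. Pads are 20 mm wide; open, the fingers measure 128 mm over their backs; the gripper's body (75 mm by 189 mm) begins 69 mm behind the grasp point.
Start: joints at [1.139, 0.353, 1.633, -0, 1.155, -0.002], TCP at [260.429, 568.158, 188.783] pointing down, gripper open.
Joint ranges: [-2.63, 2.63], [-0.92, 2.1], [0.06, 2.66], [-1.3, 4.44], [0, 2.69], [-3.02, 3.02]. Speed limits (rad/s): [2.22, 2.22, 2.79, 3.14, 3.14, 3.14].

### API

Orientations are given as a unit quaternion [x, y, z, w].
In Python, from workcell import r gives the robot as it stands.
- The arm moves only by the tool move_arm, never from a script. Its argument "motion" is text: rows parted by semicolons, each of 6 numbers parted by spaces: the shift along the tool's x, y, z in mm, then the turn, a rotation vector about the tool's x, y, z in rad. A call has exactly 10 rows; each row shifts and turns the commanded pose from where the row before left it, along the tool's axes as they then stand; what a row does not reach is not made up. A row lasts 1/10 s, in which the tool goes at most 50 mm and 8.59 degrees, less where a joint would pass 70% of its speed; a pose out of reach is approached as far as the arm can. A call with a gripper value outside its range is refused whole. "gripper" is the closure in counts, from 0 (fully open) to 255 (shut), set as the call begins (left out, the last holds). The fingers move at their own pace and stop on an object; the grip force is fixed at half the most. Time passes only in rows, so rows that do not move let the fingers close, or fill a call up. It gives the time, the measured TCP pose, the force and the opening at its end, in the units of the state.
- r.sense(): the state, without advancing time (a new reading comes with each control period).
- r.grab_frame(name): name is "side" or "top"; returns (picture, depth): 400x640x3 uint8, red, green, blue; 400x640 float32, mm along the optical axis (not along the pixel's ray), 0 where there is no reading.
- r.camera_info(name): a dict with "intrinsics" (3x3 intrinsics, pixels), "k1" (the pictures are not rectified: a ray, as slopes to the right and down, at radius r is drawn at 1 + k1 r^2 times it, then the intrinsics apply), "rvec" (rotation vector, rad) and "tvec" (3), from world to camera coordinates, as OpenCV has them. Camera axes: x right, y down, z forward; pixel columns grow to the right and rows downward; lengths in mm; the calibration is good to about 2 mm. A picture is of the moment at which its call begins. camera_info takes no time and is no camera call.
- r.close_job(): hands the job in, once; it reports no verdict.
Trained networks look in the newest picture that a camera, given by its name, has taken for a name from the list of things; names that differ only in an ending like _2 or _b are one class to them, and where a whole thing is asked for, a point or a joint stands for the part that bears it (a point fixed in the world has none). Each returns a list of dicts, best first, with "conf" (0 to 1); they miss things now and then, are a little off and sometimes report something else, mostly with a low value. They report only what shows in the picture. A call takes as long as a camera call.
- r.masks_of(camera, target): "pixels" (400x640 bool, what is visible of it) and "pixel" ([column, row] in pixels, amid what is visible of it).
The state is a dict: "time_s": time; "joint_positions": joint angles; "qvel": joint speeds; "tau": joint torques, N m; "ee_pos": TCP position; "eef_rot": TCP orientation; "wrist_force": force on the tool from outside, world axes, zero at the start; "moment": the same for the moment, N m; "gripper_width": finger opening in mm.
Only numpy, scipy, OpenCV 4.12 (cv2) and the standard library are available. Lean on these libraries where they do the work, as an engineer would, in place of code of your own. Each camera call takes 0.05 s, during which the arm holds its last target.

## Working session

There is one attempt and no reset: what is moved stays moved. The work goes in short steps, Python scripts to look and compute and a tool call to move; the robot and the scene stay as the last step left them, time stands still between calls to the robot, and variables do not carry over. Pictures are saved under pics/ and viewed, and the job is handed in when it is done.

Besides the shell and the picture viewer there is one more tool, called after "Request:" as name(argument=value, ...) on one line, values as JSON. move_arm: Moves the arm, as the interface text tells. Its arguments: {"type":"object","properties":{"motion":{"type":"string"},"gripper":{"type":"number"}},"required":["motion"]}

```bash
mkdir -p pics; ls
cat > h.py <<'E'
import numpy as np, cv2
from scipy.spatial.transform import Rotation as R
from workcell import r
def cam(n):
    c=r.camera_info(n); K=np.array(c["intrinsics"]);return K,c["k1"],np.array(c["rvec"]),np.array(c["tvec"])
def proj(n,P):
    K,k1,rv,tv=cam(n)
    return cv2.projectPoints(np.array(P,float).reshape(-1,1,3),rv,tv,K,np.array([k1,0,0,0.]))[0][:,0]
def ray(n,uv):
    K,k1,rv,tv=cam(n)
    p=cv2.undistortPoints(np.array(uv,float).reshape(-1,1,2),K,np.array([k1,0,0,0.]))[:,0]
    Rm=cv2.Rodrigues(rv)[0]
    d=np.c_[p,np.ones(len(p))]@Rm
    return -Rm.T@tv.ravel(), d
def atz(n,uv,z):
    o,d=ray(n,uv); return o+d*((z-o[2])/d[:,2])[:,None]
def save(n,img): cv2.imwrite("pics/"+n+".png",img[:,:,::-1])
E
python3 - <<'E'
from h import *
for n in("top","side"):
    p,d=r.grab_frame(n); save(n+"0",p); np.save(n+"0d.npy",d); print(n,cam(n))
    for t in ("shelf","holder","cap","tin","dish","coaster","clip","die_a","remote"):
        for m in r.masks_of(n,t)[:2]: print(n,t,round(m["conf"],2),m["pixel"],m["pixels"].sum())
print(r.sense())
E
```

```text
pics
top (array([[427.0730238 ,   0.        , 319.04624193],
       [  0.        , 427.0730238 , 196.81387614],
       [  0.        ,   0.        ,   1.        ]]), -0.10587254660022676, array([ 2.15246299, -2.12645671,  0.18404029]), array([   4.25600464,  567.32560652, 1534.50114557]))
top shelf 0.69 [293.8, 201.2] 4753
top holder 0.81 [316.8, 210.4] 303
top holder 0.55 [293.4, 201.5] 4912
top cap 0.61 [307.9, 208.9] 41
top tin 0.96 [422.6, 223.2] 495
top tin 0.34 [317.6, 209.8] 323
top dish 0.7 [230.2, 233.9] 457
top coaster 0.58 [231.3, 172.8] 597
top die_a 0.22 [316.9, 208.4] 283
top remote 0.58 [189.8, 214.2] 390
side (array([[378.06153955,   0.        , 318.98307043],
       [  0.        , 378.06153955, 201.51254945],
       [  0.        ,   0.        ,   1.        ]]), -0.02868545381155918, array([ 2.3640329 , -0.37247132,  0.14783535]), array([-526.38026299,  169.42910679, 1228.01420846]))
side shelf 0.88 [315.0, 220.2] 4525
side shelf 0.57 [330.9, 311.3] 1010
side holder 0.64 [309.6, 204.8] 220
side holder 0.32 [333.1, 313.3] 1040
side cap 0.73 [271.6, 130.0] 220
side cap 0
[... 240 characters left out ...]
81 [273.6, 130.8] 187
{'time_s': 1.0, 'joint_positions': array([ 1.13861734e+00,  3.52956057e-01,  1.63341810e+00, -1.08997172e-05,
        1.15519458e+00, -2.41750398e-03]), 'qvel': array([ 0.0001989 , -0.00136467,  0.00123215,  0.0004519 , -0.00141241,
       -0.00059174]), 'tau': array([-6.78801825e-04, -5.93759072e+01, -3.34574068e+01,  6.97602122e-02,
        1.62489165e-02, -6.68219741e-05]), 'ee_pos': array([260.42097579, 568.15696301, 188.80267183]), 'eef_rot': array([2.13228763e-01, 9.77002300e-01, 1.05998742e-05, 7.44631931e-06]), 'wrist_force': array([0.09196286, 0.15904032, 0.69267426]), 'moment': array([-0.02885116, -0.04959156,  0.00188622]), 'gripper_width': 91.90965881786644}
```

Run:
```python
import cv2
a=cv2.imread("pics/top0.png");cv2.imwrite("pics/top0c.png",cv2.resize(a[130:290,160:480],None,fx=2.5,fy=2.5,interpolation=cv2.INTER_CUBIC))
a=cv2.imread("pics/side0.png");cv2.imwrite("pics/side0c.png",cv2.resize(a[110:370,200:460],None,fx=2.3,fy=2.3,interpolation=cv2.INTER_CUBIC))
```

```text
(no output)
```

View pics/top0c.png

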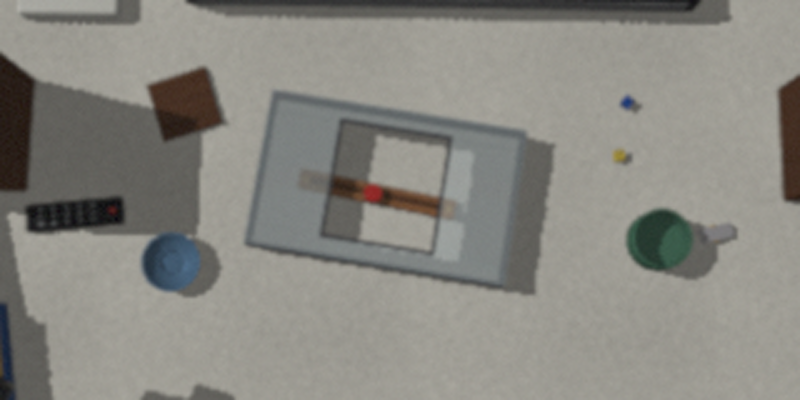

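View pics/side0c.png

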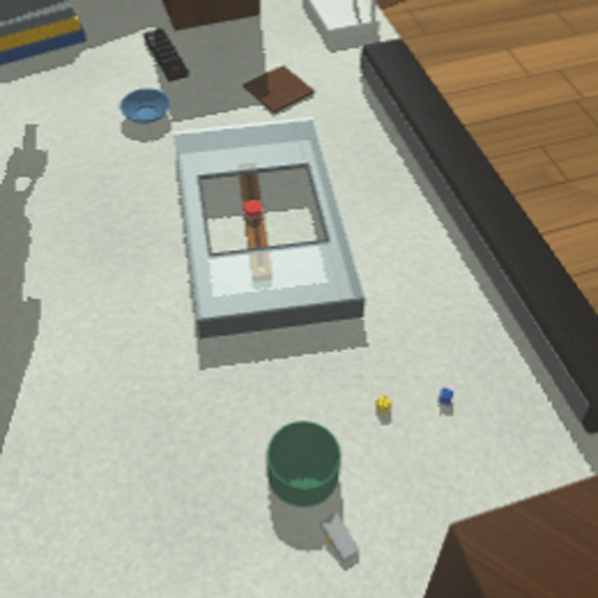

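View pics/top0.png

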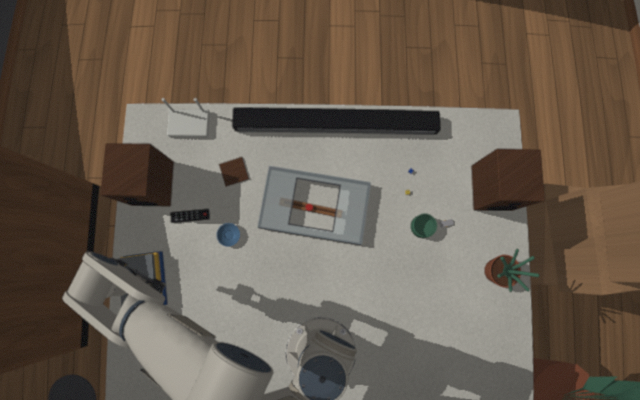

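The top crop shows the shelf with its opening (crop corners about (342,120), (452,137), (436,255), (321,237)). The red cap is at (374,193), the tin at (660,239) with the clip right of it, and the dish and coaster on the left. Next I measure these.

Run:
```python
from h import *
from scipy.optimize import least_squares
top=cv2.imread("pics/top0.png")[:,:,::-1].astype(int); side=cv2.imread("pics/side0.png")[:,:,::-1].astype(int)
ct=lambda a:np.array(a,float)/2.5+[160,130]-0.3
cs=lambda a:np.array(a,float)/2.3+[200,110]-0.3
opT=ct([(342,120),(452,137),(436,255),(321,237)]); outT=ct([(275,92),(526,131),(502,287),(247,244)])
opS=cs([(198,176),(311,165),(327,242),(210,255)]); outS=cs([(176,135),(314,121),(364,302),(200,322)])
for nm,o in(("top op",("top",opT)),("top out",("top",outT)),("side op",("side",opS)),("side out",("side",outS))):
    P=atz(o[0],o[1],46); print(nm,P[:,:2].round(1).tolist(),P.mean(0).round(1),[np.linalg.norm(P[i]-P[(i+1)%4]).round(1) for i in range(4)])
    e=P[1]-P[0]+P[2]-P[3]; print("   angle of first edge",np.degrees(np.arctan2(e[1],e[0])).round(2))
# colours
def cen(img,f,box):
    x0,y0,x1,y1=box; s=img[y0:y1,x0:x1]; m=f(s[...,0],s[...,1],s[...,2]); ys,xs=np.nonzero(m); return np.array([xs.mean()+x0,ys.mean()+y0]),m.sum()
red=lambda R,G,B:(R>130)&(G<75)&(B<75)
ut,n=cen(top,red,(290,190,330,225));us,n2=cen(side,red,(295,185,325,215));print("cap",ut,n,us,n2)
for z in (20,22,25): print(z,atz("top",ut[None],z).round(1),atz("side",us[None],z).round(1))
o1,d1=ray("top",ut[None]);o2,d2=ray("side",us[None])
A=np.c_[d1[0],-d2[0]];s=np.linalg.lstsq(A,o2-o1,rcond=None)[0];print("tri",(o1+d1[0]*s[0]),(o2+d2[0]*s[1]))
for n,t in(("top","tin"),("side","tin"),("top","dish"),("top","coaster"),("top","remote"),("top","die_a"),("side","die_b"),("side","clip")):
    pass
# tin
g=lambda R,G,B:(G>R+12)&(G>B+2)&(R<100)
for n,img,b in(("top",top,(400,205,440,245)),("side",side,(305,285,360,335))):
    x0,y0,x1,y1=b; s=img[y0:y1,x0:x1]; m=g(s[...,0],s[...,1],s[...,2]); ys,xs=np.nonzero(m)
    print(n,"tin box",xs.min()+x0,xs.max()+x0,ys.min()+y0,ys.max()+y0,m.sum())
print("tin mouth top",atz("top",ct([(660,239)]),50), "side",atz("side",cs([(303.5,458)]),50))
print("dish",atz("top",ct([(171,262)]),20),"clip",atz("top",ct([(720,234)]),9), atz("side",cs([(340,540)]),9),"dice",atz("top",ct([(621,156),(628,103)]),8),"board ends vis",atz("top",ct([(300,180),(455,209)]),14))
```

```text
top op [[638.5, 96.1], [614.8, -68.2], [438.7, -45.4], [463.0, 123.4]] [538.8  26.5  46. ] [np.float64(166.0), np.float64(177.6), np.float64(170.5), np.float64(177.6)]
   angle of first edge -98.2
top out [[680.2, 197.5], [625.5, -178.9], [393.0, -142.1], [451.2, 231.8]] [537.5  27.1  46. ] [np.float64(380.4), np.float64(235.4), np.float64(378.3), np.float64(231.5)]
   angle of first edge -98.56
side op [[467.5, 128.0], [646.2, 96.7], [613.8, -64.9], [443.1, -36.2]] [542.7  30.9  46. ] [np.float64(181.4), np.float64(164.9), np.float64(173.0), np.float64(166.0)]
   angle of first edge -9.75
side out [[457.0, 233.4], [686.9, 196.2], [624.3, -184.5], [399.2, -147.5]] [541.9  24.4  46. ] [np.float64(232.9), np.float64(385.8), np.float64(228.2), np.float64(385.2)]
   angle of first edge -9.26
cap [308.5 206.5] 32 [308.8 201.4] 5
20 [[534.3  50.1  20. ]] [[531.9  53.2  20. ]]
22 [[534.   50.1  22. ]] [[531.4  51.4  22. ]]
25 [[533.6  50.   25. ]] [[530.6  48.7  25. ]]
tri [533.79328586  50.03907473  23.53118358] [531.10128483  50.37933867  23.15534964]
top tin box 411 436 214 237 487
side tin box 316 347 293 330 955
tin mouth top [[ 465.19254742 -375.86074845   50.        ]] side [[ 466.29299431 -382.47467285   50.        ]]
dish [[424.98584532 348.09496887  20.        ]] clip [[ 477.70384943 -479.29603001    9.        ]] [[ 480.52350661 -474.68120529    9.        ]] dice [[ 596.2736438  -329.55958588    8.        ]
 [ 679.56236742 -342.51916635    8.        ]] board ends vis [[552.02159529 159.14444047  14.        ]
 [510.90781164 -74.93788136  14.        ]]
```

```bash
cat >> h.py <<'E'
def down(yaw_y):  # tool z down, tool y at azimuth yaw_y
    y=np.array([np.cos(yaw_y),np.sin(yaw_y),0]);z=np.array([0,0,-1.]);return R.from_matrix(np.c_[np.cross(y,z),y,z])
def pose():
    s=r.sense(); return np.array(s["ee_pos"]),R.from_quat(s["eef_rot"])
def plan(p,q,tp,tq,n=10):
    """linear world path, n rows, rounded, feedback on rounding"""
    rows=[];dr=(q.inv()*tq).as_rotvec();p0=p.copy();q0=q
    for i in range(1,n+1):
        gp=p0+(tp-p0)*i/n; gq=q0*R.from_rotvec(dr*i/n)
        a=q.inv().apply(gp-p).round(0); b=(q.inv()*gq).as_rotvec().round(3)
        rows.append(" ".join("%g"%(v+0) for v in [*a,*b])); p=p+q.apply(a); q=q*R.from_rotvec(b)
    print("; ".join(rows)); print("end",p.round(1),"row mm",np.linalg.norm(tp-p0)/n,"deg",np.degrees(np.linalg.norm(dr))/n)
    return p,q
E
python3 - <<'E'
from h import *
p,q=pose(); t=down(np.radians(-10))
a=plan(p,q,np.array([475,180,185.]),t)
plan(*a,np.array([532.5,50,70.]),t)
E
```

```text
-36 -26 0 0 0 0.132; -39 -22 1 0 0 0.131; -41 -16 0 0 0 0.132; -43 -11 1 0 0 0.131; -44 -5 0 0 0 0.132; -44 1 0 0 0 0.131; -44 7 1 0 0 0.132; -43 13 0 0 0 0.131; -40 18 0 0 0 0.132; -38 23 1 0 0 0.132
end [475.3 180.1 184.8] row mm 44.35362960108355 deg 7.537673314748258
-12 8 11 0 0 0; -12 8 12 0 0 0; -11 8 11 0 0 0; -12 8 12 0 0 0; -12 7 11 0 0 0; -12 8 12 0 0 0; -12 8 11 0 0 0; -11 8 12 0 0 0; -12 8 11 0 0 0; -12 8 12 0 0 0
end [532.6  50.1  69.8] row mm 18.26582671410159 deg 0.0024557608830449683
```

Request:
move_arm(motion="-36 -26 0 0 0 0.132; -39 -22 1 0 0 0.131; -41 -16 0 0 0 0.132; -43 -11 1 0 0 0.131; -44 -5 0 0 0 0.132; -44 1 0 0 0 0.131; -44 7 1 0 0 0.132; -43 13 0 0 0 0.131; -40 18 0 0 0 0.132; -38 23 1 0 0 0.132", gripper=100)

```text
time_s: 2.0
ee_pos: [476.1, 178.5, 185.2]
eef_rot: [0.768, 0.641, 0.0, 0.0]
wrist_force: [0.3, 0.5, -0.3]
gripper_width: 55.9
```

Run:
```python
from h import *
p,q=pose(); t=down(np.radians(-10))
print(p,(q.inv()*t).as_rotvec())
plan(p,q,np.array([532.5,50,75.]),t)
```

```text
[476.13912792 178.48307692 185.1570607 ] [ 0.00073213 -0.00049806 -0.00585895]
-12 8 11 0 0 -0.001; -11 8 11 0 0 0; -12 8 11 0 0 -0.001; -12 7 11 0 0 0; -11 8 11 0 0 -0.001; -12 8 11 0 0 -0.001; -12 8 11 0.001 0 0; -11 8 11 0 0 -0.001; -12 7 11 0 0 0; -12 8 11 0 0 -0.001
end [532.3  49.6  75.1] row mm 17.837888602213898 deg 0.03395052951284784
```

Request:
move_arm(motion="-12 8 11 0 0 0; -12 8 11 0 0 0; -11 8 11 0 0 0; -12 8 11 0 0 0; -12 8 11 0 0 0; -11 8 11 0 0 0; -12 8 11 0 0 0; -12 7 11 0 0 0; -11 8 11 0 0 0; -11 7 11 0 0 0")

```text
time_s: 3.0
ee_pos: [532.5, 51.1, 73.9]
eef_rot: [0.766, 0.643, 0.0, 0.0]
wrist_force: [0.4, 0.5, -0.3]
gripper_width: 56.0
```

Run:
```python
from h import *
p,q=pose(); print(p)
for n,b in(("top",(240,150,400,270)),("side",(240,120,400,280))):
    im,d=r.grab_frame(n); x0,y0,x1,y1=b; save(n+"1",cv2.resize(im[y0:y1,x0:x1].copy(),None,fx=3.6,fy=3.6,interpolation=cv2.INTER_CUBIC))
    for m in r.masks_of(n,"cap")[:2]: print(n,m["conf"],m["pixel"],m["pixels"].sum())
    print(proj(n,[p,[532.5,50,22]]))
```

```text
[532.4619312   51.13726803  73.86619005]
[[307.97445043 204.90647259]
 [308.51152465 206.89953921]]
side 0.73 [315.3, 223.1] 4004
[[308.82986675 191.2188343 ]
 [309.20993134 201.60635969]]
```

View pics/side1.png

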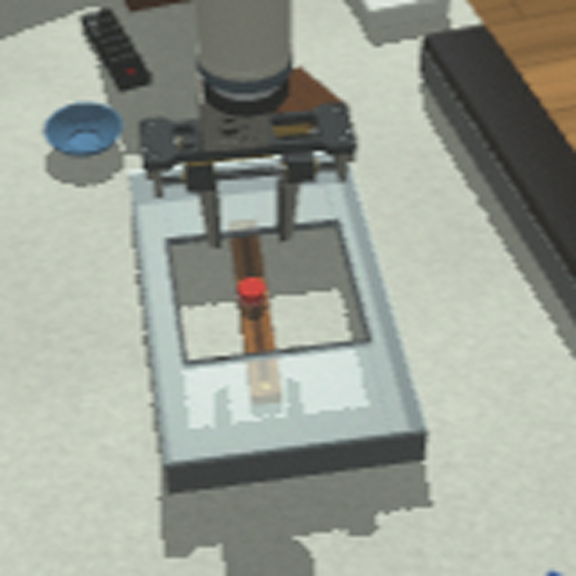

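View pics/top1.png

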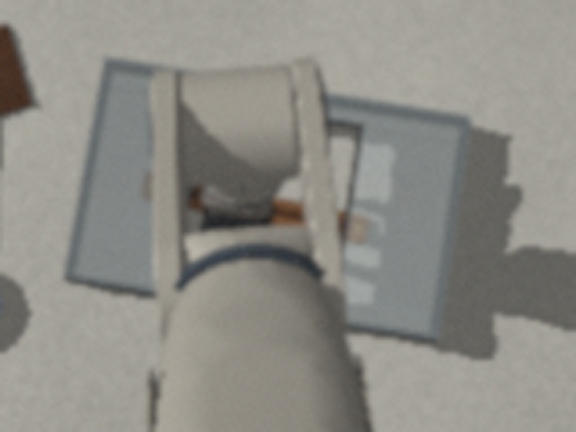

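Run:
```python
from h import *
im,d=r.grab_frame("side")
K,k1,rv,tv=cam("side");Rm=cv2.Rodrigues(rv)[0]
for v in range(176,206,1):
    row=[]
    for u in (299,300,301,309,310,311,318,319,320):
        o,dd=ray("side",[[u,v]]); P=o+dd[0]*d[v,u]; row.append("%d,%d,%d"%tuple(P))
    print(v,row)
```

```text
176 ['499,48,157', '530,160,49', '535,162,46', '562,149,50', '566,151,47', '569,148,49', '562,39,147', '564,34,151', '568,36,149']
177 ['498,44,157', '529,155,49', '533,155,48', '561,146,48', '564,144,48', '567,142,50', '562,38,144', '565,36,144', '569,38,142']
178 ['498,48,149', '502,48,148', '531,148,49', '560,142,47', '563,140,48', '567,139,47', '562,39,138', '565,37,140', '569,38,137']
179 ['498,48,144', '501,47,144', '530,146,46', '558,137,47', '562,135,47', '566,136,45', '562,38,135', '564,34,138', '568,37,133']
180 ['499,49,138', '503,52,134', '529,141,46', '556,129,49', '561,133,44', '565,133,43', '562,38,130', '566,41,126', '570,41,125']
181 ['498,48,135', '502,51,131', '526,133,50', '554,123,50', '559,127,45', '562,125,46', '560,34,129', '564,35,127', '568,37,124']
182 ['499,52,127', '502,51,127', '526,130,47', '553,120,48', '558,124,43', '561,122,44', '561,37,122', '565,38,120', '568,36,120']
183 ['498,51,123', '502,51,122', '524,124,48', '552,116,47', '555,115,48', '558,111,50', '562,41,113', '565,36,117', '569,38,114']
184 ['499,54,115', '501,50,118', '522,119,48', '550,
[... 1921 characters left out ...]

200 ['504,88,1', '507,85,2', '511,84,2', '531,47,32', '535,50,28', '538,48,29', '570,66,1', '574,65,1', '577,63,2']
201 ['502,80,4', '506,80,3', '510,81,0', '529,42,33', '533,42,32', '537,43,30', '569,62,0', '571,57,4', '575,58,2']
202 ['501,77,2', '505,80,-2', '507,73,4', '529,40,30', '533,44,24', '536,39,29', '567,54,3', '572,59,-2', '575,55,0']
203 ['500,72,2', '503,72,1', '507,72,0', '528,40,25', '531,37,27', '536,42,21', '565,49,4', '570,53,-1', '573,50,0']
204 ['498,68,1', '503,71,-3', '505,63,4', '527,35,25', '531,37,22', '536,41,17', '564,47,1', '568,45,1', '571,45,0']
205 ['497,63,1', '501,62,1', '504,60,2', '527,37,18', '531,37,17', '535,36,16', '562,41,2', '565,38,4', '570,40,1']
```

Run:
```python
from h import *
im,d=r.grab_frame("side")
save("s2",cv2.resize(im[145:215,270:350].copy(),None,fx=8,fy=8,interpolation=cv2.INTER_NEAREST))
p,q=pose()
for w in(-28,0,28):
  for h in(0,-19,-88): print(w,h,proj("side",[p+q.apply([0,w,h])]))
print(r.sense())
```

```text
-28 0 [[300.6141113  191.51019762]]
-28 -19 [[300.41929931 187.63366589]]
-28 -88 [[299.67671756 172.83737102]]
0 0 [[308.59589249 190.72642668]]
0 -19 [[308.48604064 186.84924389]]
0 -88 [[308.06735274 172.05203311]]
28 0 [[316.54665522 189.94600471]]
28 -19 [[316.52109082 186.06831482]]
28 -88 [[316.42366627 171.27077183]]
{'time_s': 3.3, 'joint_positions': array([9.55048219e-02, 3.55121707e-01, 1.92503752e+00, 1.58839053e-04,
       8.61052408e-01, 2.70337988e-01]), 'qvel': array([ 6.90245262e-03, -7.28538499e-03,  5.51010249e-04, -7.13851629e-04,
       -5.61538411e-04, -6.86738599e-05]), 'tau': array([-4.36138865e-01, -5.17748702e+01, -2.61615926e+01,  4.20402316e-02,
       -6.10695206e-03, -3.45062457e-03]), 'ee_pos': array([532.05328136,  52.52220261,  75.10396216]), 'eef_rot': array([7.66174167e-01, 6.42632949e-01, 1.91109103e-04, 5.83138370e-05]), 'wrist_force': array([0.33159453, 0.66606653, 0.46949893]), 'moment': array([-0.0254992 ,  0.04684161,  0.03804894]), 'gripper_width': 55.58258247361228}
```

View pics/s2.png

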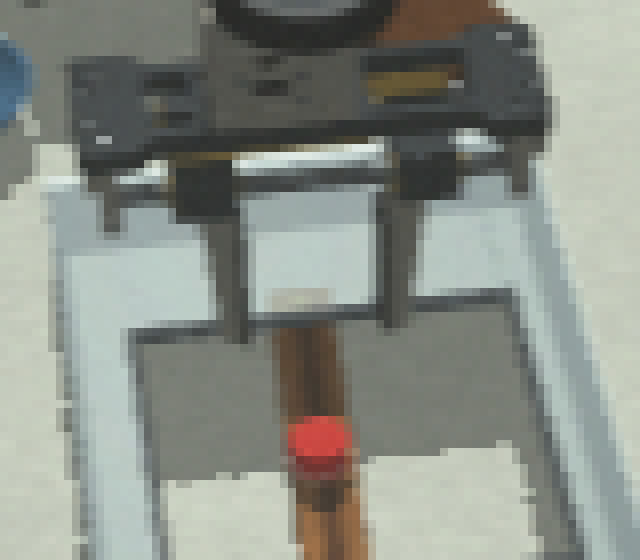

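Run:
```python
import cv2
a=cv2.imread("pics/side0.png");cv2.imwrite("pics/side0f.png",a)
```

```text
(no output)
```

View pics/side0f.png

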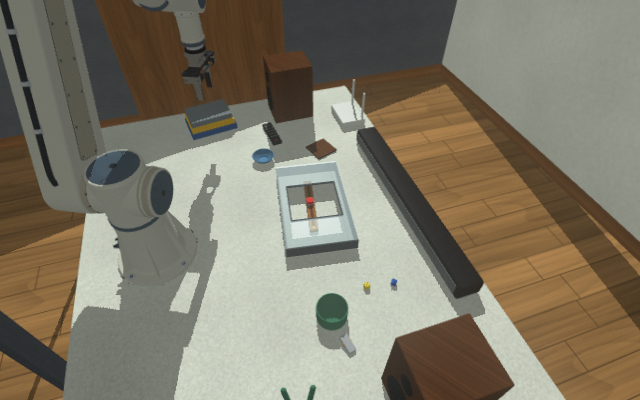

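The fingertips show at side pixels (299.5,187.7) and (319,186). That is about 4 px higher than the reported TCP projects to, roughly 19 mm. I go down carefully and check again.

Request:
move_arm(motion="-1 0 5 0 0 0; 0 0 5 0 0 0; 0 0 6 0 0 0; 0 0 6 0 0 0; 0 0 6 0 0 0; 0 0 6 0 0 0; 0 0 6 0 0 0; 0 0 6 0 0 0; 0 0 5 0 0 0; 0 0 3 0 0 0")

```text
time_s: 4.3
ee_pos: [531.5, 51.2, 20.2]
eef_rot: [0.766, 0.643, -0.0, -0.0]
wrist_force: [0.5, -0.4, 0.1]
gripper_width: 55.5
```

Run:
```python
from h import *
im,d=r.grab_frame("side")
save("s3",cv2.resize(im[145:225,270:350].copy(),None,fx=7,fy=7,interpolation=cv2.INTER_NEAREST))
p,q=pose();print(p)
for w in(-28,0,28):
  for h in(0,-19): print(w,h,proj("side",[p+q.apply([0,w,h])]))
```

```text
[531.33865216  51.21012611  19.9711419 ]
-28 0 [[301.06214015 202.6069654 ]]
-28 -19 [[300.88329591 198.95539199]]
0 0 [[308.8132687  201.83121391]]
0 -19 [[308.71459349 198.17869804]]
28 0 [[316.53491575 201.05842994]]
28 -19 [[316.51578797 197.40509726]]
```

View pics/s3.png

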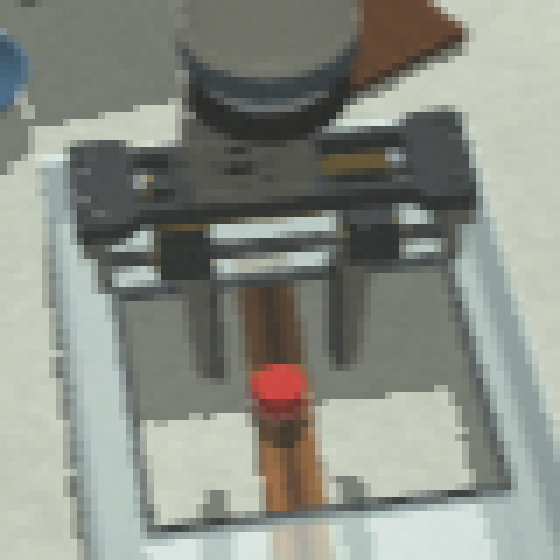

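Run:
```python
from h import *
cs=lambda a:np.array(a,float)/2.3+[200,110]-0.3
for c,sh in(((364,302),(368,347)),((200,322),(200,368))):
    A=atz("side",cs([c]),46)[0];B=atz("side",cs([sh]),0)[0];print(A,B,(B-A)/46)
c7=lambda a:np.array(a,float)/7+[270,145]-0.5
S=atz("side",c7([(216,490),(350,482)]),0);print("shadow tip",S)
T=c7([(214,380),(343,368)])
o,d=ray("side",T)
for z in(10,20,30,40,50): print(z,atz("side",T,z)[:,:2].round(0).tolist())
```

```text
[ 624.30426391 -184.45312199   46.        ] [ 616.69612914 -227.60848954    0.        ] [-0.16539423 -0.93816016 -1.        ]
[ 399.17217757 -147.46301288   46.        ] [ 385.39693635 -188.95858991    0.        ] [-0.29946177 -0.90207776 -1.        ]
shadow tip [[ 4.89888228e+02  1.94071418e+01  0.00000000e+00]
 [ 5.56318421e+02  3.64476108e+00 -1.13686838e-13]]
10 [[508.0, 85.0], [575.0, 72.0]]
20 [[506.0, 75.0], [572.0, 63.0]]
30 [[503.0, 66.0], [569.0, 54.0]]
40 [[501.0, 57.0], [566.0, 45.0]]
50 [[499.0, 48.0], [563.0, 36.0]]
```

Picture, depth and shadow all put the visible fingertips about 20 mm above the reported TCP. Closing here is a safe test: it either grips the cap or closes on air above it.

Request:
move_arm(motion="0 0 0 0 0 0; 0 0 0 0 0 0; 0 0 0 0 0 0; 0 0 0 0 0 0; 0 0 0 0 0 0; 0 0 0 0 0 0; 0 0 0 0 0 0; 0 0 0 0 0 0; 0 0 0 0 0 0; 0 0 0 0 0 0", gripper=200)

```text
time_s: 5.35
ee_pos: [531.7, 51.3, 20.8]
eef_rot: [0.766, 0.643, -0.0, -0.0]
wrist_force: [0.4, 0.1, -0.4]
gripper_width: 19.7
```

Run:
```python
from h import *
im,d=r.grab_frame("side")
save("s4",cv2.resize(im[145:225,270:350].copy(),None,fx=7,fy=7,interpolation=cv2.INTER_NEAREST))
s=r.sense();print(s["ee_pos"],s["gripper_width"],s["wrist_force"])
```

```text
[531.71664197  51.23460559  20.78054309] 19.47951366280651 [ 0.09394512 -0.47541559 -1.22192059]
```

View pics/s4.png

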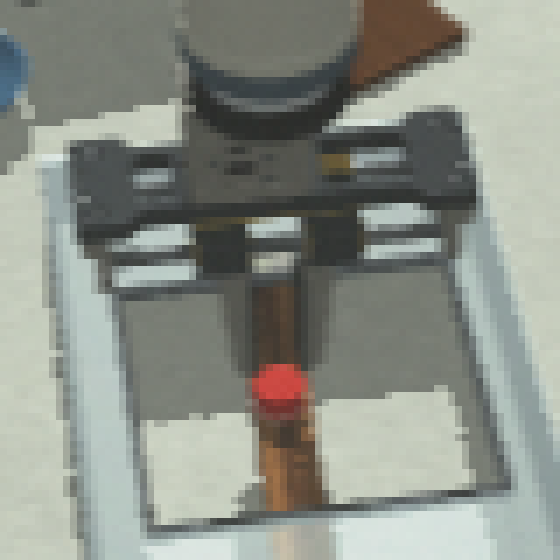

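Width 19.5 mm, so it closed on air: the true fingertips do end about 20 mm short of the reported TCP. I reopen and go down a further 21 mm.

Request:
move_arm(motion="0 0 0 0 0 0; 0 0 0 0 0 0; 0 0 0 0 0 0; -1 0 3 0 0 0; 0 0 4 0 0 0; 0 0 4 0 0 0; 0 0 4 0 0 0; 0 0 4 0 0 0; 0 0 2 0 0 0; 0 0 0 0 0 0", gripper=100)

```text
time_s: 6.4
ee_pos: [531.3, 50.2, -0.6]
eef_rot: [0.766, 0.643, -0.0, -0.0]
wrist_force: [0.2, -0.1, -0.0]
gripper_width: 55.5
```

Run:
```python
from h import *
im,d=r.grab_frame("side")
save("s5",cv2.resize(im[145:225,270:350].copy(),None,fx=7,fy=7,interpolation=cv2.INTER_NEAREST))
s=r.sense();print(s["ee_pos"],s["gripper_width"],s["wrist_force"])
p,q=pose()
for w in(-28,28):
  for h in(0,-20): print(w,h,(proj("side",[p+q.apply([0,w,h])])-[270,145])*7)
```

```text
[ 5.31450628e+02  5.02741287e+01 -3.92548602e-01] 55.89226864704253 [-0.89552044  0.38345087  0.17354838]
-28 0 [[219.49078917 431.30057568]]
-28 -20 [[218.18863193 404.97137835]]
28 0 [[326.66746227 420.42753235]]
28 -20 [[326.51915311 394.0823882 ]]
```

View pics/s5.png

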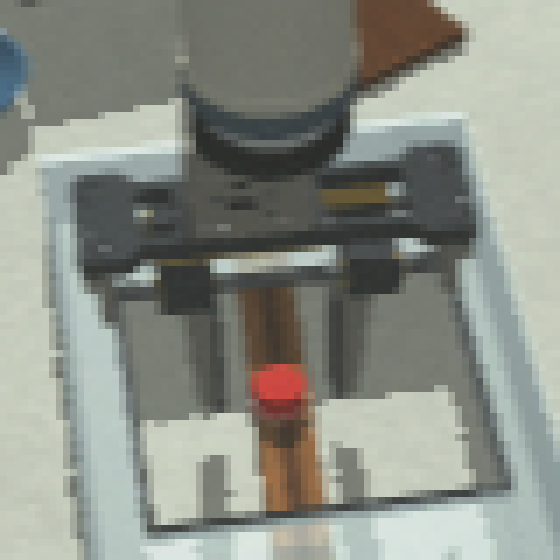

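Request:
move_arm(motion="0 0 0 0 0 0; 0 0 0 0 0 0; 0 0 0 0 0 0; 0 0 0 0 0 0; 0 0 0 0 0 0; 0 0 -5 0 0 0; 0 0 -7 0 0 0; 0 0 -10 0 0 0; 0 0 -15 0 0 0; 0 0 -20 0 0 0", gripper=255)

```text
time_s: 7.45
ee_pos: [531.2, 50.3, 57.6]
eef_rot: [0.766, 0.643, -0.0, -0.0]
wrist_force: [-0.2, 0.2, -0.6]
gripper_width: 26.0
```

Run:
```python
from h import *
p,q=pose();print(p,r.sense()["gripper_width"])
im,d=r.grab_frame("side")
save("s6",cv2.resize(im[145:225,270:350].copy(),None,fx=7,fy=7,interpolation=cv2.INTER_NEAREST))
t=down(np.radians(-35))
a=plan(p,q,np.array([500,-160,140.]),t)
plan(*a,np.array([465,-378,100.]),t)
```

```text
[531.15454088  50.26344052  57.599057  ] 25.98499268800426
-21 1 -8 0 0 0.044; -21 1 -8 0 0 0.043; -22 3 -9 0 0 0.044; -21 3 -8 0 0 0.043; -20 4 -8 0 0 0.044; -21 5 -8 0 0 0.044; -20 6 -9 0 0 0.043; -20 7 -8 0 0 0.044; -20 8 -8 -0.001 0 0.043; -20 9 -8 0 0 0.044
end [ 499.9 -160.4  139.6] row mm 22.797200539998894 deg 2.4976449478437464
-20 10 4 0 0 0; -20 9 4 0 0 0; -19 10 4 0 0 0; -20 9 4 0 0 0; -20 10 4 0 0 0; -20 10 4 0 0 0; -20 9 4 0 0 0; -20 10 4 0 0 0; -19 10 4 0 0 0; -20 9 4 0 0 0
end [ 465.  -377.7   99.8] row mm 22.393444093115747 deg 0.003395310328345286
```

View pics/s6.png

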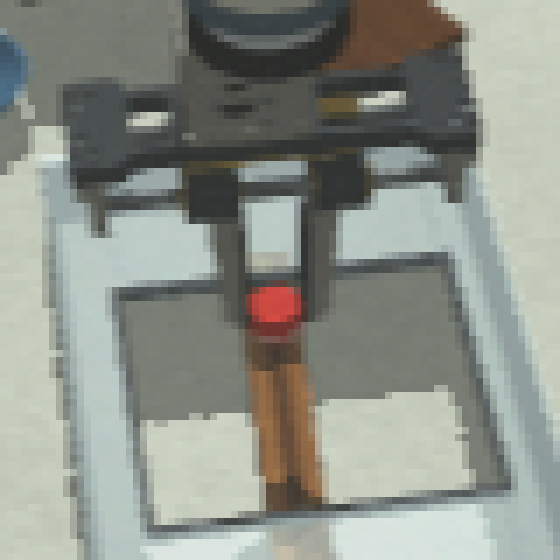

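The cap is held between the tips (crop (275,310)) and the board has stayed in place. Now to the tin.

Request:
move_arm(motion="-21 1 -8 0 0 0.044; -21 1 -8 0 0 0.044; -22 3 -9 0 0 0.044; -21 3 -8 0 0 0.044; -20 4 -8 0 0 0.044; -21 5 -8 0 0 0.044; -20 6 -9 0 0 0.044; -20 7 -8 0 0 0.044; -20 8 -8 0 0 0.044; -20 9 -8 0 0 0.044")

```text
time_s: 8.5
ee_pos: [499.8, -161.2, 139.6]
eef_rot: [0.888, 0.459, 0.0, 0.0]
wrist_force: [-0.4, -0.1, 0.7]
gripper_width: 26.2
```

Request:
move_arm(motion="-20 10 4 0 0 0; -20 9 4 0 0 0; -19 10 4 0 0 0; -20 9 4 0 0 0; -20 10 4 0 0 0; -20 10 4 0 0 0; -20 9 4 0 0 0; -20 10 4 0 0 0; -19 10 4 0 0 0; -20 9 4 0 0 0")

```text
time_s: 9.5
ee_pos: [464.0, -378.4, 99.1]
eef_rot: [0.888, 0.46, 0.0, 0.0]
wrist_force: [-0.3, -0.3, 0.0]
gripper_width: 26.1
```

Run:
```python
from h import *
p,q=pose();print(p,r.sense()["gripper_width"])
im,d=r.grab_frame("side")
save("s7",cv2.resize(im[240:370,270:400].copy(),None,fx=4.5,fy=4.5,interpolation=cv2.INTER_CUBIC))
for m in r.masks_of("side","tin")[:1]: print(m["conf"],m["pixel"])
im,d=r.grab_frame("top")
save("t7",cv2.resize(im[180:270,370:480].copy(),None,fx=5,fy=5,interpolation=cv2.INTER_CUBIC))
```

```text
[ 464.03258729 -378.44370086   99.08138527] 26.09160268177783
0.24 [332.1, 313.8]
```

View pics/s7.png

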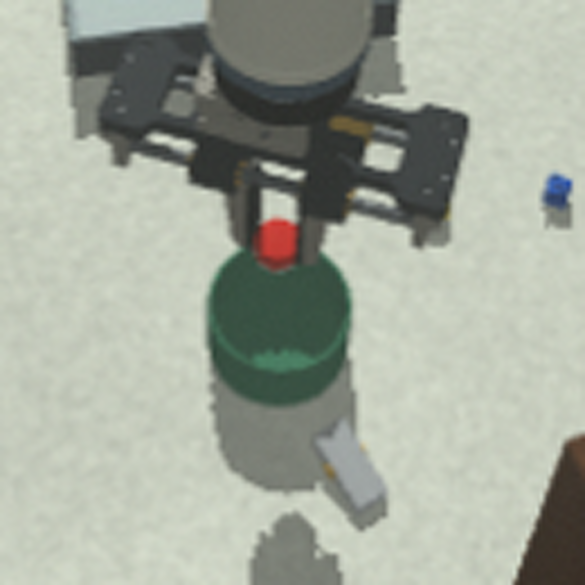

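View pics/t7.png

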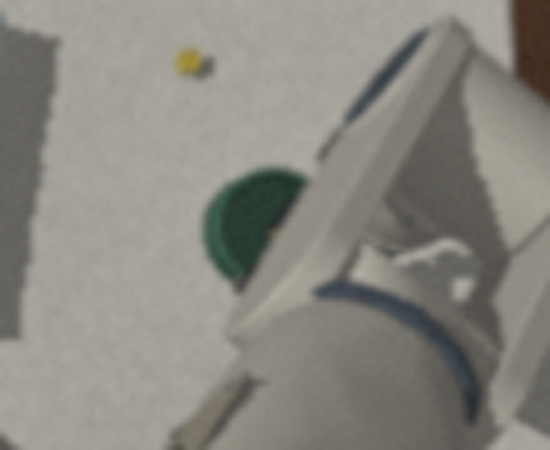

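Run:
```python
from h import *
for P in([464,-378,50],[465.5,-380,50],[464,-382,123],[464,-378,123]): print(P,(proj("side",[P])-[270,240]+.5)*4.5)
c=[465,-379,50];th=np.linspace(0,6.28,9)[:8]
print(((proj("side",[[c[0]+45*np.cos(t),c[1]+45*np.sin(t),50] for t in th])-[270,240]+.5)*4.5).round(0).tolist())
```

```text
[464, -378, 50] [[273.78551906 306.6736379 ]]
[465.5, -380, 50] [[277.15880818 308.82669043]]
[464, -382, 123] [[278.86050516 252.79919698]]
[464, -378, 123] [[276.60493659 246.94470107]]
[[344.0, 287.0], [307.0, 249.0], [253.0, 245.0], [211.0, 277.0], [206.0, 328.0], [243.0, 369.0], [300.0, 373.0], [343.0, 339.0]]
```

Request:
move_arm(motion="0 2 6 0 0 0; 0 0 7 0 0 0; 0 0 7 0 0 0; 0 0 7 0 0 0; 0 0 7 0 0 0; 0 0 7 0 0 0; 0 0 7 0 0 0; 0 0 6 0 0 0; 0 0 3 0 0 0; 0 0 0 0 0 0")

```text
time_s: 10.65
ee_pos: [465.4, -378.4, 41.3]
eef_rot: [0.888, 0.46, -0.0, -0.0]
wrist_force: [-0.4, 0.8, 0.0]
gripper_width: 26.1
```

Request:
move_arm(motion="0 0 0 0 0 0; 0 0 0 0 0 0; 0 0 0 0 0 0; 0 0 0 0 0 0; 0 0 0 0 0 0; 0 0 0 0 0 0; 0 0 -10 0 0 0; 0 0 -25 0 0 0; 0 0 -35 0 0 0; 0 0 -30 0 0 0", gripper=100)

```text
time_s: 11.65
ee_pos: [465.8, -378.7, 143.9]
eef_rot: [0.888, 0.46, 0.0, 0.0]
wrist_force: [-0.1, 0.2, 1.1]
gripper_width: 55.7
```

Run:
```python
from h import *
p,q=pose();print(p,r.sense()["gripper_width"])
im,d=r.grab_frame("side")
save("s8",cv2.resize(im[240:370,270:400].copy(),None,fx=4.5,fy=4.5,interpolation=cv2.INTER_CUBIC))
for m in r.masks_of("side","cap")[:2]: print(m["conf"],m["pixel"])
a=plan(p,q,np.array([500,-150,150.]),down(np.radians(-10)))
```

```text
[ 465.7690187  -378.66074403  143.85321875] 55.68866334196703
0.62 [293.3, 227.5]
21 -10 -1 0 0 -0.044; 21 -10 0 0 0 -0.044; 21 -8 -1 0 0 -0.044; 22 -8 0 0 0 -0.044; 22 -7 -1 0 0 -0.044; 23 -5 -1 0 0 -0.044; 22 -5 0 0 0 -0.044; 23 -4 -1 0 0 -0.044; 23 -2 -1 0 0 -0.044; 23 -2 0 0 0 -0.044
end [ 499.8 -150.1  149.8] row mm 23.12904642629171 deg 2.523527499917507
```

View pics/s8.png

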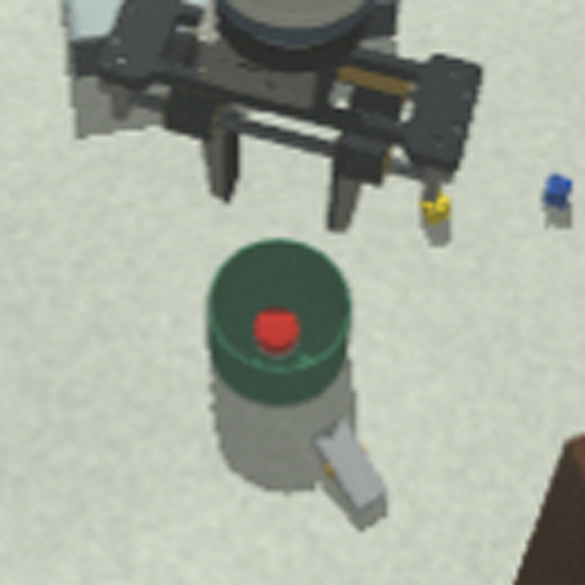

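The cap is inside the standing tin at (277,330). Next I remeasure the board while the arm is aside.

Run:
```python
from h import *
im,d=r.grab_frame("side"); save("s9",cv2.resize(im[155:265,265:370].copy(),None,fx=5.4,fy=5.4,interpolation=cv2.INTER_CUBIC))
im,d=r.grab_frame("top"); save("t9",cv2.resize(im[155:255,250:380].copy(),None,fx=5.4,fy=5.4,interpolation=cv2.INTER_CUBIC))
```

```text
(no output)
```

View pics/s9.png

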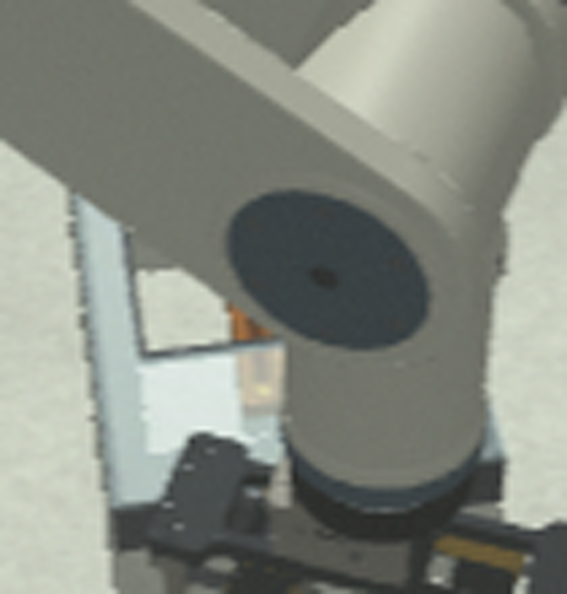

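View pics/t9.png

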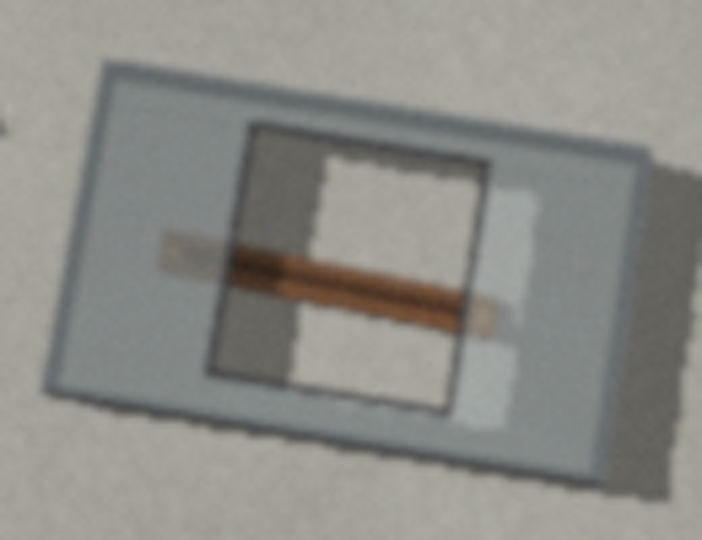

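Run:
```python
from h import *
c=lambda a:np.array(a,float)/5.4+[250,155]-.5
E=atz("top",c([(161,251),(493,317)]),14); O=atz("top",c([(250,125),(490,160),(451,411),(210,375)]),46); S=atz("top",c([(105,65),(650,152),(603,478),(47,390)]),46)
print("ends",E.round(1),"mid",E.mean(0).round(1),np.linalg.norm(E[0]-E[1]))
print("opening",O.mean(0).round(1),"shelf",S.mean(0).round(1))
e=E[0]-E[1];print("board yaw",np.degrees(np.arctan2(e[1],e[0]))-90)
e=S[0]-S[1]+S[3]-S[2];ys=np.degrees(np.arctan2(e[1],e[0]))-90;print("shelf yaw",ys)
y=np.radians(ys);M=np.array([[np.cos(y),-np.sin(y)],[np.sin(y),np.cos(y)]])
print("board in opening frame", ((E[:,:2]-(O.mean(0)+S.mean(0))[:2]/2)@M).round(1))
```

```text
ends [[554.7 160.7  14. ]
 [511.2 -71.5  14. ]] mid [533.   44.6  14. ] 236.249691161415
opening [540.7  28.1  46. ] shelf [538.8  27.7  46. ]
board yaw -10.613647803576612
shelf yaw -8.395443070800795
board in opening frame [[  -4.5  133.5]
 [ -13.7 -102.5]]
```

Run:
```python
from h import *
p,q=pose();print(p)
a=plan(p,q,np.array([527.5,15,80.]),down(np.radians(-10.5)))
```

```text
[ 466.06202115 -378.9228261   142.91687044]
36 -18 6 0 0 -0.043; 36 -16 7 0 0 -0.043; 37 -14 6 0.001 0 -0.044; 38 -13 6 0 0 -0.043; 38 -12 6 0 0 -0.043; 39 -9 7 0 0 -0.043; 39 -8 6 0 0 -0.043; 39 -7 6 0 0 -0.043; 40 -4 6 0.001 0.001 -0.044; 40 -3 7 0 0 -0.043
end [527.6  15.2  79.7] row mm 40.36190663864548 deg 2.4739200258099823
```

Request:
move_arm(motion="36 -18 6 0 0 -0.043; 36 -16 7 0 0 -0.043; 37 -14 6 0 0 -0.043; 38 -13 6 0 0 -0.043; 38 -12 6 0 0 -0.043; 39 -9 7 0 0 -0.043; 39 -8 6 0 0 -0.043; 39 -7 6 0 0 -0.043; 40 -4 6 0 0 -0.044; 40 -3 7 0 0 -0.043")

```text
time_s: 12.85
ee_pos: [526.5, 17.2, 77.6]
eef_rot: [0.769, 0.64, -0.001, -0.001]
wrist_force: [0.3, 0.2, -0.2]
gripper_width: 56.0
```

Run:
```python
from h import *
p,q=pose();print(p)
a=plan(p,q,np.array([527.5,15,-10.]),down(np.radians(-10.5)))
```

```text
[526.54046435  17.1528099   77.57060754]
0 0 9 0 0 0; 0 0 9 0 0 0; -1 0 8 -0.001 0 0; 0 1 9 0 0 0; 0 0 9 0 0 0.001; 0 0 9 0 0 0; 0 0 8 0 0 0; -1 0 9 0 0 0; 0 0 9 -0.001 0 0; 0 0 9 0 0 0
end [527.1  15.  -10.4] row mm 8.760232076619477 deg 0.011805156154268302
```

Request:
move_arm(motion="-1 1 9 -0.001 0 0; -1 0 9 0 0 0; 0 0 9 0 0 0; 0 0 9 0 0 0; 0 0 9 0 0 0; 0 0 9 0 0 0; 0 0 9 0 0 0; 0 0 9 0 0 0; 0 0 9 0 0 0; 0 0 6 0 0 0")

```text
time_s: 13.85
ee_pos: [527.8, 13.4, -9.1]
eef_rot: [0.769, 0.639, 0.0, 0.0]
wrist_force: [-0.3, 0.3, 0.2]
gripper_width: 56.0
```

Run:
```python
from h import *
im,d=r.grab_frame("side")
save("s10",cv2.resize(im[145:225,270:350].copy(),None,fx=7,fy=7,interpolation=cv2.INTER_NEAREST))
s=r.sense();print(s["ee_pos"],s["gripper_width"],s["wrist_force"],s["eef_rot"])
p,q=pose()
for w in(-28,28):
  for h in(0,-20): print(w,h,(proj("side",[p+q.apply([0,w,h])])-[270,145]+.5)*7)
```

```text
[527.36439759  13.40215326  -9.71952569] 55.66164080146775 [-0.11523763 -0.41125498 -1.04457205] [ 7.69066281e-01  6.39168966e-01 -2.83602721e-04 -9.03545124e-05]
-28 0 [[235.87376601 499.25258848]]
-28 -20 [[234.69888485 473.26841439]]
28 0 [[344.54141823 488.73541833]]
28 -20 [[344.55268247 462.73105832]]
```

View pics/s10.png

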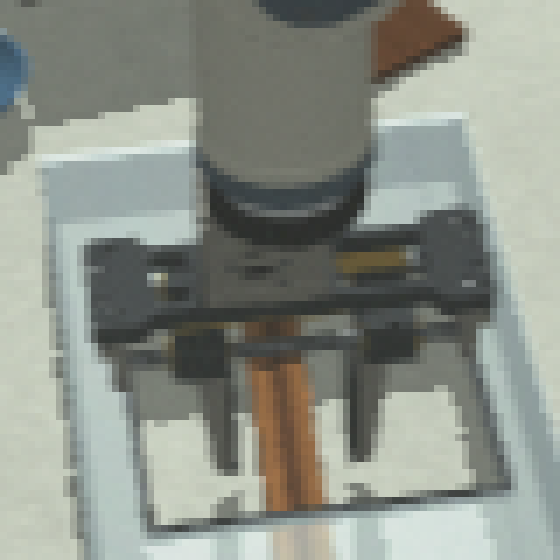

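Request:
move_arm(motion="0 0 1 0 0 0; 0 0 1 0 0 0; 0 0 1 0 0 0; 0 0 1 0 0 0; 0 0 1 0 0 0; 0 0 1 0 0 0; 0 0 1 0 0 0; 0 0 0 0 0 0; 0 0 0 0 0 0; 0 0 0 0 0 0")

```text
time_s: 14.9
ee_pos: [528.2, 13.4, -15.2]
eef_rot: [0.769, 0.639, 0.0, 0.0]
wrist_force: [0.1, -0.2, -0.5]
gripper_width: 55.7
```

Request:
move_arm(motion="0 0 0 0 0 0; 0 0 0 0 0 0; 0 0 0 0 0 0; 0 0 0 0 0 0; 0 0 0 0 0 0; 0 0 0 0 0 0; 0 0 0 0 0 0; 0 0 0 0 0 0; 0 0 0 0 0 0; 0 0 0 0 0 0", gripper=255)

```text
time_s: 15.9
ee_pos: [528.1, 13.4, -15.2]
eef_rot: [0.769, 0.639, 0.0, 0.0]
wrist_force: [-0.2, 0.1, 0.8]
gripper_width: 28.8
```

Run:
```python
from h import *
im,d=r.grab_frame("side")
save("s11",cv2.resize(im[145:225,270:350].copy(),None,fx=7,fy=7,interpolation=cv2.INTER_NEAREST))
s=r.sense();print(s["ee_pos"],s["gripper_width"],s["wrist_force"],s["eef_rot"])
```

```text
[528.06814787  13.38152061 -15.217542  ] 29.69869029264459 [-0.31955055  0.59535748  0.38555631] [7.69105075e-01 6.39122194e-01 2.85611985e-04 3.50486757e-04]
```

View pics/s11.png

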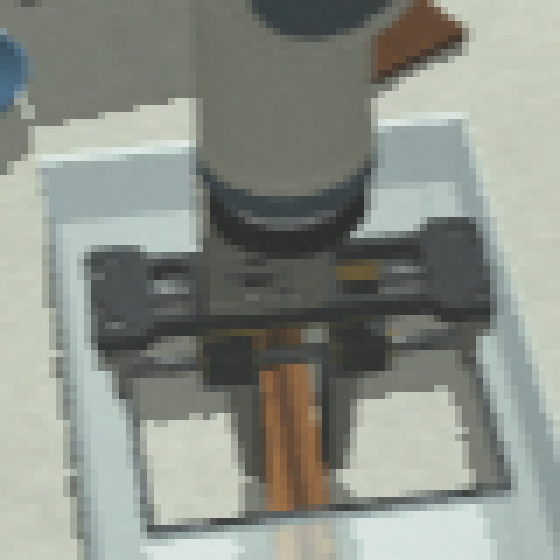

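Board gripped (29.7 mm). Now I lift it 9 mm and shift it 35 mm to the left under the glass.

Request:
move_arm(motion="0 0 -3 0 0 0; 0 0 -3 0 0 0; 0 0 -3 0 0 0; 5 0 0 0 0 0; 5 0 0 0 0 0; 6 0 0 0 0 0; 6 0 0 0 0 0; 6 0 0 0 0 0; 5 0 0 0 0 0; 2 0 0 0 0 0")

```text
time_s: 16.95
ee_pos: [534.6, 48.5, -6.3]
eef_rot: [0.769, 0.639, 0.0, 0.0]
wrist_force: [0.0, -0.2, -1.0]
gripper_width: 29.4
```

Run:
```python
from h import *
im,d=r.grab_frame("side")
save("s12",cv2.resize(im[145:245,270:370].copy(),None,fx=5.8,fy=5.8,interpolation=cv2.INTER_CUBIC))
im,d=r.grab_frame("top"); save("t12",cv2.resize(im[155:255,250:380].copy(),None,fx=5.4,fy=5.4,interpolation=cv2.INTER_CUBIC))
s=r.sense();print(s["ee_pos"],s["gripper_width"],s["wrist_force"],s["eef_rot"])
```

```text
[534.52994653  48.14145683  -6.26171458] 29.24790594277739 [-0.65375287 -0.28384581 -1.27421732] [7.68902608e-01 6.39365743e-01 2.84351149e-04 3.81140174e-04]
```

View pics/s12.png

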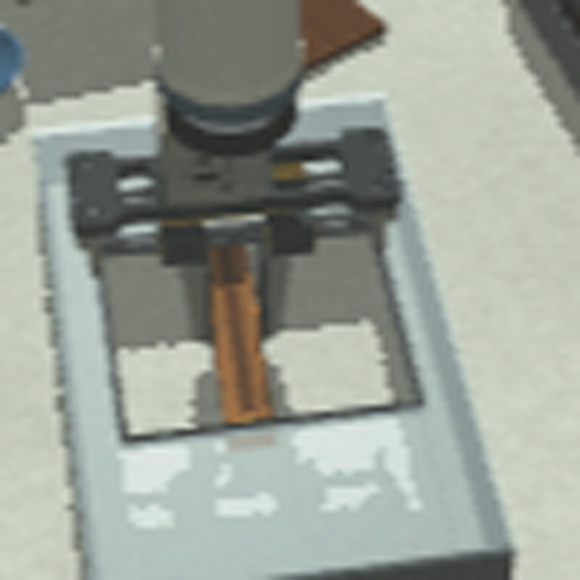

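View pics/t12.png

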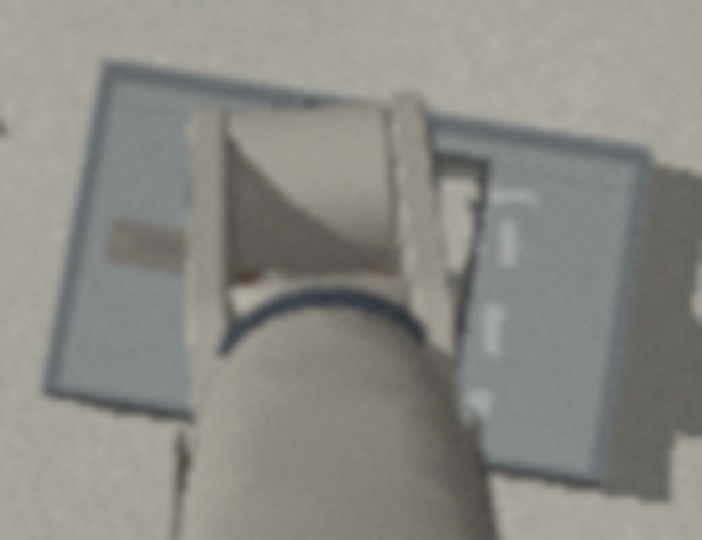

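```bash
cat >> h.py <<'E'
K0=np.array([0,0,-22.])
def planG(p,q,dG,dth,n=10):
    """move G by world dG, turn dth about tool y"""
    g0=p+q.apply(K0); q0=q; rows=[]
    for i in range(1,n+1):
        gq=q0*R.from_rotvec([0,dth*i/n,0]); gp=g0+np.array(dG)*i/n-gq.apply(K0)
        a=q.inv().apply(gp-p).round(0); b=(q.inv()*gq).as_rotvec().round(3)
        rows.append(" ".join("%g"%(v+0) for v in [*a,*b])); p=p+q.apply(a); q=q*R.from_rotvec(b)
    print("; ".join(rows)); print("end G",(p+q.apply(K0)).round(1)); return p,q
U=np.array([np.sin(np.radians(10.5)),np.cos(np.radians(10.5)),0])
E
python3 - <<'E'
from h import *
p,q=pose();G=p+q.apply(K0);print(G)
re=G-88.5*U;le=G+151.5*U
print("R end top px crop",(proj("side",[re+[0,0,7],re-[0,0,7]])-[270,145]+.5)*5.8)
print("L end top px crop",(proj("top",[le+[0,0,7]])-[250,155]+.5)*5.4)
a=planG(p,q,[0,0,42-G[2]],-np.radians(12))
planG(*a,-115*np.cos(np.radians(12))*U+[0,0,115*np.sin(np.radians(12))],0)
E
```

```text
[534.50960417  48.14635206  15.73827547]
R end top px crop [[251.17098821 440.13928887]
 [251.44401923 455.3677736 ]]
L end top px crop [[107.95367595 237.92940997]]
0 0 -3 0 -0.021 0; -1 0 -2 0 -0.021 0; -1 0 -3 0 -0.021 0; 0 0 -3 0 -0.021 0; -1 0 -2 0 -0.021 0; -1 0 -3 0 -0.021 0; 0 0 -2 0 -0.021 0; -1 0 -3 0 -0.021 0; -1 0 -3 0 -0.02 0; -1 0 -2 0 -0.021 0
end G [534.5  48.2  41.9]
-11 0 0 0 0 0; -12 0 0 0 0 0; -11 0 0 0 0 0; -12 0 0 0 0 0; -11 0 0 0 0 0; -12 0 0 0 0 0; -11 0 0 0 0 0; -12 0 0 0 0 0; -11 0 0 0 0 0; -12 0 0 0 0 0
end G [513.9 -62.4  65.7]
```

Prediction and pictures agree: left end at top crop (108,238), right end about 10 mm inside the edge. Now I tilt the right end up by 12° while lifting, with 3 mm more to the left.

Request:
move_arm(motion="1 0 -3 0 -0.021 0; 0 0 -2 0 -0.021 0; 0 0 -3 0 -0.021 0; 0 0 -3 0 -0.021 0; -1 0 -2 0 -0.021 0; -1 0 -3 0 -0.021 0; 0 0 -2 0 -0.021 0; -1 0 -3 0 -0.021 0; -1 0 -3 0 -0.021 0; -1 0 -2 0 -0.021 0")

```text
time_s: 18.05
ee_pos: [534.3, 46.3, 20.7]
eef_rot: [0.765, 0.636, -0.081, 0.068]
wrist_force: [-0.1, 0.1, 0.1]
gripper_width: 29.6
```

Run:
```python
from h import *
im,d=r.grab_frame("side")
save("s13",cv2.resize(im[145:245,270:370].copy(),None,fx=5.8,fy=5.8,interpolation=cv2.INTER_CUBIC))
s=r.sense();print(s["gripper_width"],s["wrist_force"],s["moment"])
p,q=pose();G=p+q.apply(K0);x=q.apply([1,0,0]);z=-q.apply([0,0,1]);print(p,G,np.degrees(np.arcsin(x[2])))
re=G-88.5*x;le=G+151.5*x;print(re,le)
print((proj("side",[re+7*z,re-7*z])-[270,145]+.5)*5.8)
```

```text
28.751647671515506 [ 0.15605682  1.16525614 -1.16335864] [0.06821156 0.0425834  0.01677533]
[534.56260402  46.58278189  20.75445283] [535.37617416  51.14940887  42.2598945 ] -12.171367037127819
[519.54352756 -33.90009728  60.91890854] [562.47951835 196.74263126  10.31819251]
[[249.31258726 381.01478671]
 [250.23118172 400.47038181]]
```

View pics/s13.png

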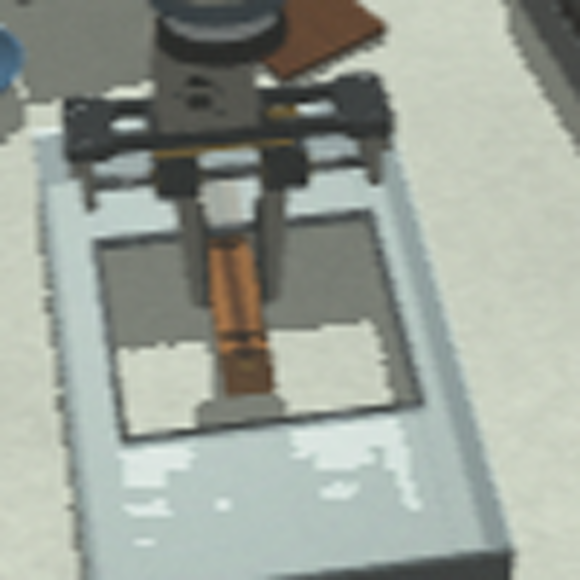

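The tilted right end shows at crop (250,395), where predicted, with no contact force. Now I pull along the board's axis.

Request:
move_arm(motion="-6 0 0 0 0 0; -12 0 0 0 0 0; -12 0 0 0 0 0; -12 0 0 0 0 0; -12 0 0 0 0 0; -12 0 0 0 0 0; -12 0 0 0 0 0; -12 0 0 0 0 0; -12 0 0 0 0 0; -12 0 0 0 0 0")

```text
time_s: 19.1
ee_pos: [513.6, -64.3, 44.3]
eef_rot: [0.765, 0.636, -0.08, 0.067]
wrist_force: [0.4, -0.0, -1.0]
gripper_width: 29.2
```

Run:
```python
from h import *
im,d=r.grab_frame("side")
save("s14",cv2.resize(im[145:265,270:370].copy(),None,fx=4.9,fy=4.9,interpolation=cv2.INTER_CUBIC))
im,d=r.grab_frame("top"); save("t14",cv2.resize(im[155:255,250:380].copy(),None,fx=5.4,fy=5.4,interpolation=cv2.INTER_CUBIC))
s=r.sense();print(s["gripper_width"],s["wrist_force"],s["moment"])
p,q=pose();G=p+q.apply(K0);x=q.apply([1,0,0]);z=-q.apply([0,0,1]);print(p,G,np.degrees(np.arcsin(x[2])))
re=G-88.5*x;le=G+151.5*x;print(re,le)
print("left end s", (le-[540,28,0])@[0.148,.989,0])
```

```text
28.97317859424272 [ 0.57619961 -0.07793984 -0.15718752] [0.05402909 0.04464217 0.00790993]
[513.55676577 -64.64334606  44.43410962] [514.3756903  -60.12750934  65.9500707 ] -12.04087747206312
[ 498.41405484 -145.19591098   84.4120109 ] [541.69984593  85.49805957  34.34573239]
left end s 57.11715810807937
```

View pics/s14.png

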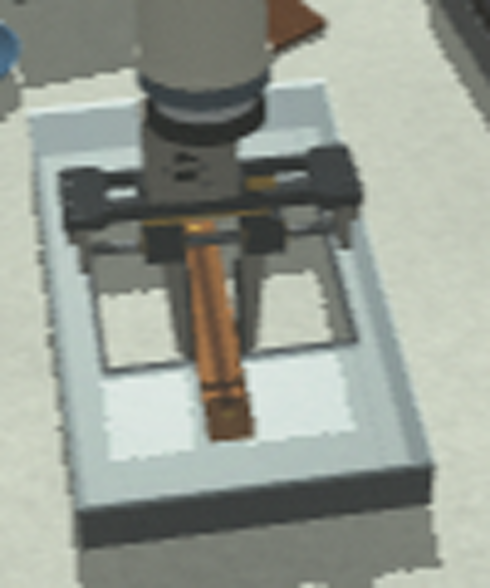

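View pics/t14.png

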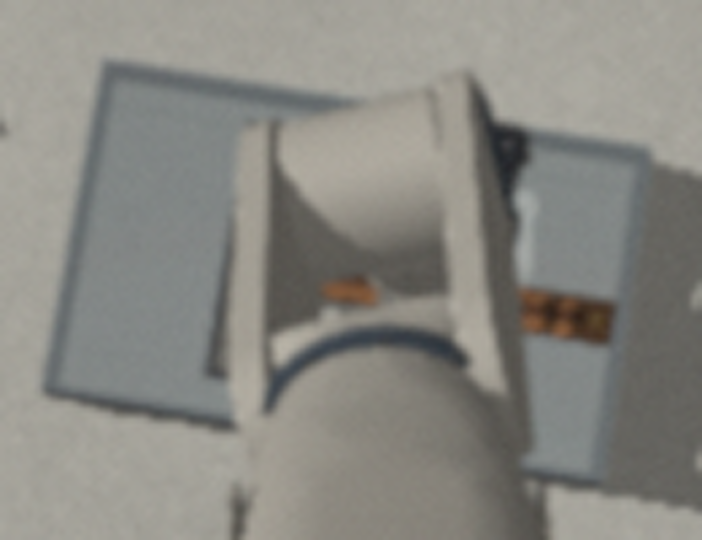

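The board's end now clears the opening edge by about 23 mm. I lift it straight up.

Request:
move_arm(motion="-1 0 -6 0 0 0; -3 0 -13 0 0 0; -3 0 -13 0 0 0; -3 0 -13 0 0 0; -3 0 -13 0 0 0; -3 0 -13 0 0 0; -3 0 -13 0 0 0; -3 0 -13 0 0 0; -3 0 -13 0 0 0; -2 0 -8 0 0 0")

```text
time_s: 20.2
ee_pos: [513.8, -65.1, 166.6]
eef_rot: [0.765, 0.636, -0.08, 0.068]
wrist_force: [0.1, -0.5, -0.9]
gripper_width: 29.0
```

Request:
move_arm(motion="0 0 0 0 0 0; 0 0 0 0 0 0; 0 0 0 0 0 0; 0 0 0 0 0 0; 0 0 0 0 0 0; 0 0 0 0 0 0; 0 0 0 0 0 0; 0 0 0 0 0 0; 0 0 0 0 0 0; 0 0 0 0 0 0")

```text
time_s: 21.2
ee_pos: [513.3, -65.1, 165.1]
eef_rot: [0.765, 0.636, -0.08, 0.067]
wrist_force: [0.8, 0.1, -0.8]
gripper_width: 29.1
```

Run:
```python
from h import *
im,d=r.grab_frame("side")
save("s15",im[100:370,220:460].copy()); cv2.imwrite("pics/s15b.png",cv2.resize(im[100:370,220:460,::-1],None,fx=2.2,fy=2.2))
s=r.sense();print(s["gripper_width"],s["wrist_force"],abs(s["qvel"]).max())
p,q=pose();G=p+q.apply(K0);x=q.apply([1,0,0]);print(p,G)
re=G-88.5*x;le=G+151.5*x;print(re,le)
for n in("holder","cap","tin"):
    for m in r.masks_of("side",n)[:1]: print(n,m["conf"],m["pixel"])
m=[m for m in r.masks_of("side","holder")][0]["pixels"]
ys,xs=np.nonzero(m); P=[]
for u,v in zip(xs,ys):
    o,dd=ray("side",[[u,v]]);P.append(o+dd[0]*d[v,u])
P=np.array(P);print("holder z pct",np.percentile(P[:,2],[2,10,50,90,98]).round(0),"y",np.percentile(P[:,1],[2,50,98]).round(0))
```

```text
29.001769416389642 [0.08280997 0.29537976 0.30492636] 0.0028766210443319576
[513.35495694 -65.07565774 165.13756827] [514.17177068 -60.56298416 186.65427324]
[ 498.31418596 -145.65386777  205.10226866] [541.31780553  85.10107081 155.0738065 ]
holder 0.84 [316.4, 187.7]
cap 0.56 [332.7, 312.3]
tin 0.94 [333.9, 308.0]
holder z pct [169. 176. 199. 212. 214.] y [-145.  -74.   63.]
```

View pics/s15b.png

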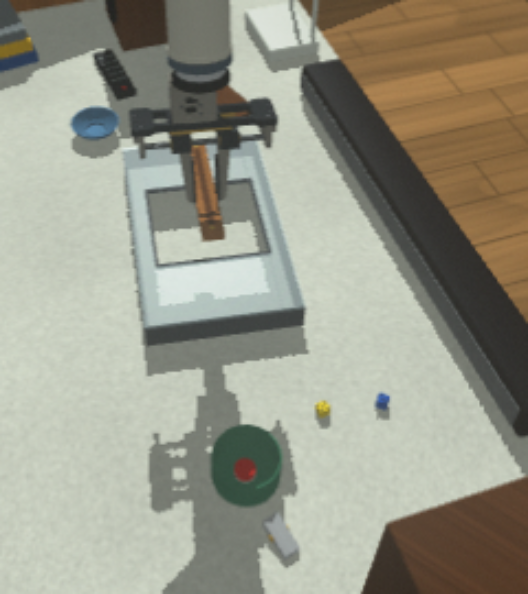

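The board is held with its lowest point at about z=147 mm, about 100 mm above the glass. The cap is in the standing tin and nothing else has moved. I hand it in.

```bash
python3 -c "
from workcell import r
print(r.close_job()); print(r.sense()['time_s'])"
```

```text
the job is handed in; nothing more can be done
None
the job is handed in; nothing more can be done
```

The cap is in the green tin, and the board is out through the opening and held still in the gripper. I handed the job in at about 22 s of the 59 s; the close call gave no verdict.

- **Cap:** It lies in the tin, which is still standing, as the last side picture shows.
- **Board:** I gripped it off-centre, lifted it 9 mm, slid it about 38 mm to the left and tilted its right end up 12°. I then drew it out along its own axis and lifted it straight up.
- **Final height:** From the arm pose, the board's lowest point is at about z = 147 mm, roughly 100 mm above the glass. The depth readings agree, with the lowest part of the board the side camera sees at about z = 169 mm.
- **Grip and contact:** The grip width stayed at about 29 mm. The wrist force read about 1 N or less in the readings after each move, which is noise level, and the arm was at rest.
- **Other things on the bench:** Those in the last side picture showed no visible shift. I judged this by eye and did not remeasure them.

**Disagreement found:** The real fingertips ended about 20 mm short of the reported TCP, according to the picture, depth, shadow and a test close on air above the cap. I corrected for this in both grasps.

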